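# Return a roller to its bin through the sprung flap and the tipping pan

### The arm

A 6-joint arm with a two-finger parallel gripper is mounted at the origin on the work surface. World frame = base frame: x ahead of the robot, y to its left, z up, the work surface at z = 0. Lengths are in m, angles in degrees, forces in N, time in s.
With the tool pointing down it reaches from about 0.35 to 0.875 m from the base axis. Payload 4.2 kg.
Tool frame: the origin (TCP) lies at the very end of the fingers, on their centre line; the grasp point (between the pads) lies 19 mm behind it; z points along the fingers, y is the line along which they close (so a half turn about z gives the same grasp; the last joint's range is limited). The gripper opens to 87 mm and grips with 3 to 60 N. Pads are 19 mm wide; open, the fingers measure 117 mm over their backs; the gripper's body (75 mm by 190 mm) begins 51 mm behind the grasp point.
Start: joints at [-57.261, 22.042, 0.453, 0, -68.411, -14.817], TCP at [0.192, -0.595, 0.223] pointing down, gripper open.
Joint ranges: [-179.83, 179.83], [-69.29, 118.12], [-61.27, 80.66], [-181.25, 117.63], [-171.15, -9.14], [-177.46, 177.46]. Speed limits (degrees/s): [159.86, 159.86, 180, 180, 180, 180].

### API

Orientations are given as a 3x3 rotation matrix whose columns are the frame's x, y, z axes.
In Python, from station import sense, optics, r gives the robot as it stands. The module is installed in compiled form; this text tells all that it offers.
- The arm moves only by the shell command python3 -m pendant 'ROWS' [OPENING]. ROWS is JSON, a list that holds one entry, the list of rows, each a list of 4 numbers: the shift along the tool's x, y, z normalised to -1 to 1, where 1 is 100 mm, then the turn about the tool's z normalised to -1 to 1, where 1 is 2 rad. A call has 1 to 8 rows; each row is the pose to reach, as a shift and turn from the pose commanded when the call began, along the tool's axes at that moment; what a row does not reach only later rows make up. A row lasts 1/10 s, in which the tool goes at most 50 mm and 8.59 degrees, less where a joint would pass 70% of its speed; a pose out of reach is approached as far as the arm can. A call with a number of a shift or a turn outside -1 to 1 is refused whole. A call with a gripper value outside its range is refused whole. OPENING is the closure, from 0 (fully open) to 1 (shut), set as the call begins (- or left out, the last holds). The fingers move at their own pace and stop on an object; the grip force is fixed at half the most. Time passes only in rows, so rows that repeat a pose let the fingers close. It gives the time, the measured TCP pose, the force, the opening and the grip force at its end, in the units of the state.
- sense(): the state, without advancing time (a new reading comes with each control period).
- optics.capture(name): name is "scene" or "top" or "wrist"; returns the picture (400x640x3 uint8, red, green, blue); there is no depth.
- optics.get_calibration(name): a dict with "camera_matrix" (3x3 intrinsics, pixels), "camera_from_world" (4x4, takes a point from world to camera coordinates). Camera axes: x right, y down, z forward; pixel columns grow to the right and rows downward; lengths in m; the calibration is good to about 2 mm. A picture is of the moment at which its call begins: read the wrist's pose just before it. get_calibration takes no time and is no camera call; for the wrist camera it gives the pose at the moment of the call.
- r.finish_job(): hands the job in; it is judged then, once.
The state is a dict: "time_s": time; "joints": joint angles; "joint_velocities": joint speeds; "effort": joint torques, N m; "tcp_pos": TCP position; "ee_rot": TCP orientation; "wrist_force": force on the tool from outside, world axes, zero at the start; "moment": the same for the moment, N m; "gripper_width": opening from 0.0 (shut) to 1.0 (fully open); "gripper_force": force on a finger pad.
Only numpy, scipy, OpenCV 4.12 (cv2) and the standard library are available. Lean on these libraries where they do the work, as an engineer would, in place of code of your own. Each camera call takes 0.05 s, during which the arm holds its last target. There are 200 camera calls.

### The job

Push the loose steel roller from the counter in through the sprung flap of the returns unit and let the flap close behind it, so that it lies on the tipping pan inside. Then lean the joystick fully over towards the bin that already holds a roller like it, without forcing it against its stop, and hold it there for a good second so that the roller tips out into that bin; never lean it the other way. At the end the roller lies in that bin and the stick stands upright again by itself; leave the other things on the counter where they are.

Things in the scene. Friction and masses are not known exactly. Their poses are not given: they have to be found in the camera images.
- roller: the loose roller on the counter: plain steel cylinder, 34 mm diameter, 80 mm long, about 0.3 kg (0.24 to 0.39), standing upright on the work surface among other parts. Origin: centre of its lower end; z along its axis
- roller_center (a point): centre of the loose roller, 40 mm above its lower end
- sample_roller: an identical roller (34 mm by 80 mm) that already stands in one of the unit's two bins and shows which bin is the right one. Origin: centre of its lower end
- sample_coupling: hexagonal steel coupling, 56 mm over its corners, 35 mm tall, that stands in the other bin. Origin: centre of its underside
- unit: the fixed returns unit. Origin: on the work surface under its middle; x away from the robot, y to its left. A steel hood 157 mm wide (y), 152 mm deep (x), front wall 200, back wall 319 mm high, its roof falling towards -x at 40 deg, with the flap in it and a tipping pan inside. Left and right of it a yellow bin (inside 162 mm in x, from y = 80 to 203 mm; walls 75 to 85 mm high)
- mouth (a point): middle of the opening in the roof, on the roof's outer surface, 260 mm above the work surface. The opening is 138 mm wide in y and 115 mm along the slope. Straight in is the direction (0.643, 0, -0.766) in the unit's frame, 40 deg from vertical; this point's axes are the unit's
- flap (a joint): flap angle in rad: 0 shut, 1.35 fully open. An aluminium plate 110 mm (slope) by 133 mm on the upper, far edge of the opening; it swings inwards and down and a spring shuts it. Its middle takes about 2 N to start and 4 N to hold far open. A roller let go with its far end about 95 mm in drops onto the pan
- pan_middle (a point): middle of the tipping pan in the hood, at its hinge, 120 mm above the work surface; a shallow V of steel, 126 mm long in x and 130 mm wide in y. A roller's centre on it stands 17 to 50 mm higher (it lies or leans there). It tips only with the joystick, 2.2 times the stick's angle, and is level when the stick is centred
- bin_left (a point): middle of the inner floor of the bin on the unit's left (+y)
- bin_right (a point): middle of the inner floor of the bin on the unit's right (-y)
- console: the fixed joystick console: a dark box 120 mm (x) by 130 mm (y) by 45 mm high. Origin: on the work surface under its middle; x points away from the robot, y to its left
- stick_pivot (a point): the point about which the joystick tilts, in the top of the console, 45 mm above the work surface
- stick_knob (a point): centre of the joystick's round knob, 30 mm diameter, 90 mm above the pivot, on a 12 mm steel rod; when upright it is 135 mm above the work surface
- stick_lr (a joint): left-right angle of the joystick in rad: 0 upright, positive leaning to the console's left (+y; tips the pan to the left bin), negative to its right (-y; tips to the right bin); stops at +-0.45, which is fully over (0.38 and more counts). Spring-centred: about 12 N at the knob at the stop; more than 25 N is forcing it
- stick_fb (a joint): fore-aft angle of the joystick in rad: 0 upright, positive leaning to the console's +x; stops at +-0.3, spring-centred; it does nothing
- coupling: loose hexagonal coupling like the one in the bin (56 mm over corners, 35 mm tall), a bystander on the counter near the roller. Origin: centre of its underside
- jar: closed jar, 48 mm diameter, 70 mm tall, a bystander near the roller. Origin: centre of its underside
- tape: roll of tape lying flat, 90 mm diameter, 24 mm high, a bystander. Origin: centre of its underside
- can: spray can, 60 mm diameter, 170 mm tall, a bystander. Origin: centre of its underside
- wrench: wrench lying on the counter, a bystander; origin near its middle
- carton: cardboard carton, 100 by 130 by 60 mm, a bystander. Origin: centre of its underside
Mind the look-alikes: they are no part of the job. What is shaped like the roller but orange is not meant.

How it is judged (in metres and radians):
On the way, in this order (a step that is already met when the one before it is completed fails the run):
1. the flap is pushed open with the roller going in past it (value of joint flap above 0.6 rad and distance between roller_center and mouth below 0.09 m), for 0.1 s.
2. the roller lies inside on the pan, the flap is shut behind it and the stick is upright (x of roller_center in the frame of unit between -0.07 and 0.07 m and y of roller_center in the frame of unit between -0.06 and 0.06 m and z of roller_center in the frame of unit between 0.11 and 0.19 m and value of joint each of flap, stick_lr below 0.1 rad and value of joint stick_lr above -0.1 rad), for 0.2 s.
3. the stick is held fully over (0.38 rad or more) towards the bin with the matching roller for 0.8 s (((y of sample_roller in the frame of unit above 0.05 m and value of joint stick_lr above 0.38 rad) or (y of sample_roller in the frame of unit below -0.05 m and value of joint stick_lr below -0.38 rad))), for 0.8 s.
At the end, for the whole second after the job is handed in: The roller lies at rest (below 0.05 m/s) in the bin that holds the matching roller (its centre within that bin's walls and less than 80 mm above the work surface), the flap is shut (below 0.1 rad) and the stick has sprung upright (within 0.06 rad both ways) (((y of sample_roller in the frame of unit above 0.05 m and (y of roller_center in the frame of unit between 0.07 and 0.21 m and x of roller_center in the frame of unit between -0.085 and 0.085 m and z of roller_center in the frame of unit below 0.08 m)) or (y of sample_roller in the frame of unit below -0.05 m and (y of roller_center in the frame of unit between -0.21 and -0.07 m and x of roller_center in the frame of unit between -0.085 and 0.085 m and z of roller_center in the frame of unit below 0.08 m))) and linear speed of roller below 0.05 m/s and value of joint stick_lr between -0.06 and 0.06 rad and value of joint stick_fb between -0.06 and 0.06 rad and value of joint flap below 0.1 rad); the robot touches nothing.
It fails at once if the stick is leaned more than 0.2 rad towards the wrong bin ((y of sample_roller in the frame of unit above 0.05 m and value of joint stick_lr below -0.2 rad) or (y of sample_roller in the frame of unit below -0.05 m and value of joint stick_lr above 0.2 rad)).
It fails at once if the roller gets into the wrong bin ((y of sample_roller in the frame of unit above 0.05 m and (y of roller_center in the frame of unit between -0.21 and -0.07 m and x of roller_center in the frame of unit between -0.085 and 0.085 m and z of roller_center in the frame of unit below 0.08 m)) or (y of sample_roller in the frame of unit below -0.05 m and (y of roller_center in the frame of unit between 0.07 and 0.21 m and x of roller_center in the frame of unit between -0.085 and 0.085 m and z of roller_center in the frame of unit below 0.08 m))).
It fails at once if the joystick or its console is pressed with more than 25 N (contact force between console and anything else above 25 N).
It fails at once if another thing on the counter is moved by more than 40 mm (distance of any of coupling, jar, tape, can, wrench, carton from where it was at the start of the episode above 0.04 m).
It also fails if it takes over 56 s, if anything falls off the work surface, if the arm or the gripper's body presses on something with over 40 N, if the wrist force passes 120 N, or if a joint passes its speed limit or range.

## Working session

There is one attempt and no reset: what is moved stays moved. The work goes in short steps, Python scripts to look and compute and a shell command to move; the robot and the scene stay as the last step left them, time stands still between calls to the robot, and variables do not carry over. Pictures are saved under pics/ and viewed, at most 10 in all, crops included, and the job is handed in when it is done.

```bash
mkdir -p pics; python3 - <<'E'
from station import sense, optics, r
import cv2
s=sense();print({k:s[k] for k in('time_s','tcp_pos','ee_rot','gripper_width')})
for n in('scene','top'):
    cv2.imwrite(f'pics/{n}0.png',optics.capture(n)[:,:,::-1]);c=optics.get_calibration(n);print(c)
E
```

```text
{'time_s': 0.0, 'tcp_pos': array([ 0.192191  , -0.59407692,  0.22145966]), 'ee_rot': array([[-9.51521416e-01, -3.07581592e-01, -7.47677744e-04],
       [-3.07582491e-01,  9.51519198e-01,  2.05596891e-03],
       [ 7.90515364e-05,  2.18627103e-03, -9.99997607e-01]]), 'gripper_width': 1.0001306413490092}
{'camera_matrix': array([[368.8588776 ,   0.        , 318.08170126],
       [  0.        , 368.8588776 , 203.22164409],
       [  0.        ,   0.        ,   1.        ]]), 'camera_from_world': array([[-0.3819617 ,  0.92415491, -0.00655503,  0.2318034 ],
       [ 0.79057971,  0.32306403, -0.52020512, -0.32091621],
       [-0.47863242, -0.2038807 , -0.8540162 ,  1.45327176],
       [ 0.        ,  0.        ,  0.        ,  1.        ]])}
{'camera_matrix': array([[425.23248553,   0.        , 318.70719177],
       [  0.        , 425.23248553, 195.79915673],
       [  0.        ,   0.        ,   1.        ]]), 'camera_from_world': array([[-1.57066859e-02, -9.99876389e-01, -7.11472526e-04,
        -3.70916723e-02],
       [-9.97067334e-01,  1.57158541e-02, -7.48982236e-02,
         5.39022705e-01],
       [ 7.49001467e-02, -4.67016855e-04, -9.97190930e-01,
         1.54025218e+00],
       [ 0.00000000e+00,  0.00000000e+00,  0.00000000e+00,
         1.00000000e+00]])}
```

View pics/scene0.png

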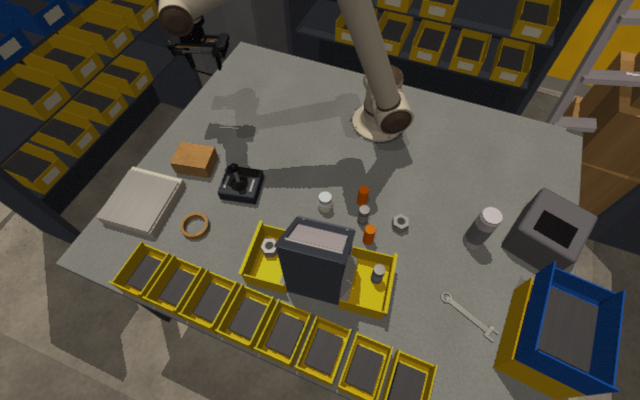

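View pics/top0.png

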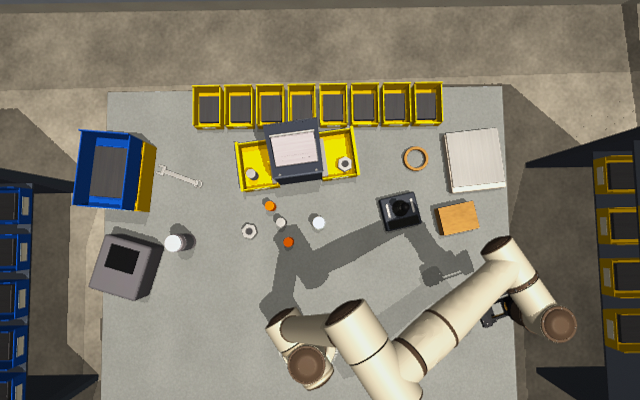

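Top view: the sample roller is in the image-left (+y) bin near (251,174), so the target is left. The loose steel roller is at (281,222), between the orange ones at (270,206) and (288,242). The hood is at (295,150) and the stick at (402,207). I'll enlarge both pictures to measure.

```bash
python3 - <<'E'
import cv2
a=cv2.imread('pics/top0.png');cv2.imwrite('pics/topc.png',cv2.resize(a[110:260,230:430],None,fx=4,fy=4,interpolation=cv2.INTER_CUBIC))
a=cv2.imread('pics/scene0.png');cv2.imwrite('pics/scenec.png',cv2.resize(a[160:310,210:410],None,fx=4,fy=4,interpolation=cv2.INTER_CUBIC))
E
```

```text
(no output)
```

View pics/topc.png

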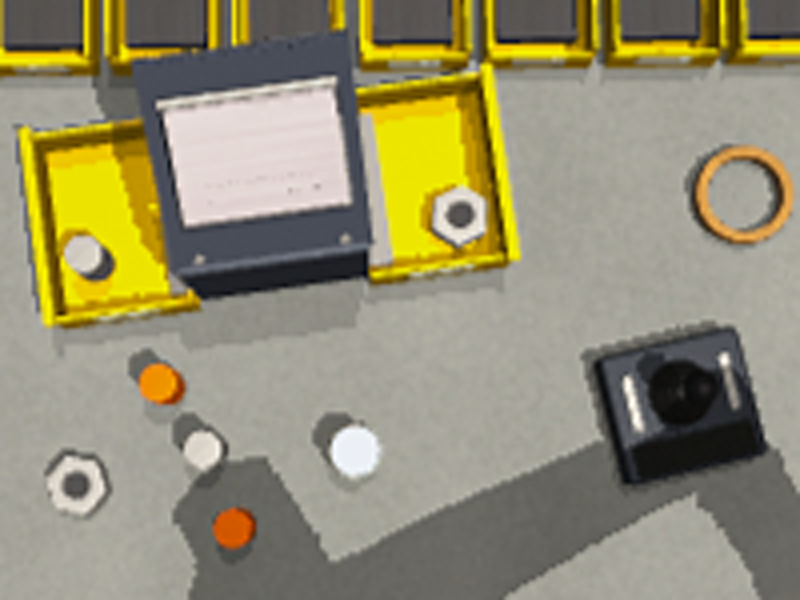

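View pics/scenec.png

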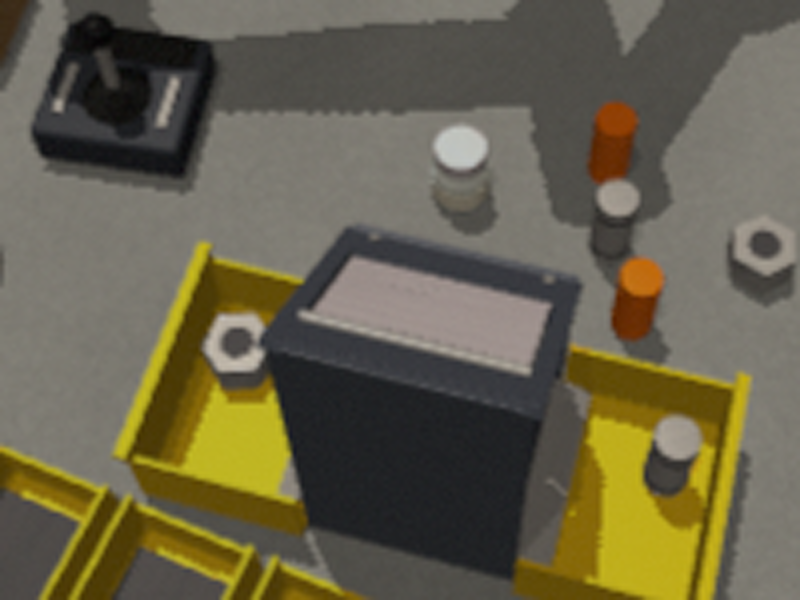

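```bash
cat > h.py <<'E'
import numpy as np
from station import sense, optics, r
def ray(n,u,v,z):
    c=optics.get_calibration(n);T=c['camera_from_world'];R=T[:3,:3]
    o=-R.T@T[:3,3];d=R.T@np.linalg.solve(c['camera_matrix'],[u,v,1])
    return o+d*(z-o[2])/d[2]
T=lambda x,y,z:ray('top',230+(x+.5)/4-.5,110+(y+.5)/4-.5,z)
S=lambda x,y,z:ray('scene',210+(x+.5)/4-.5,160+(y+.5)/4-.5,z)
def tool(dw): # world delta(m) -> rows units
    return np.round(sense()['ee_rot'].T@np.asarray(dw)/.1,3)
E
python3 - <<'E'
from h import *
np.set_printoptions(precision=4,suppress=True)
print('roller',T(204,450,.08),S(618,198,.08))
print('or',T(160,384,.08),S(641,277,.08),T(234,527,.08),S(617,118,.08))
print('jar',T(355,450,.07),S(461,146,.07),'coup',T(77,483,.035))
print('sample',T(83,253,.085),S(678,437,.085))
q=[T(135,62,.319),T(347,32,.319),T(371,245,.2),T(180,275,.2)]
for p in q:print('roofT',p)
q=[S(265,340,.319),S(546,412,.319),S(578,282,.2),S(357,228,.2)]
for p in q:print('roofS',p)
q=[T(158,104,.297),T(336,80,.297),T(353,205,.223),T(185,228,.223)]
print('mouthT',np.mean(q,0),q)
q=[S(302,315,.297),S(530,370,.297),S(553,305,.223),S(354,257,.223)]
print('mouthS',np.mean(q,0),q)
print('knob',T(705,382,.135),S(93,33,.135))
print('cons',T(595,360,.045),T(737,326,.045),T(762,440,.045),T(627,478,.045),'S',S(40,148,.045),S(183,168,.045),S(212,42,.045))
E
```

```text
roller [0.4433 0.0897 0.08  ] [0.4453 0.0896 0.08  ]
or [0.5019 0.1279 0.08  ] [0.5045 0.128  0.08  ] [0.3756 0.064  0.08  ] [0.3745 0.0647 0.08  ]
jar [ 0.4413 -0.0429  0.07  ] [ 0.4411 -0.0443  0.07  ] coup [0.416  0.2087 0.035 ]
sample [0.6185 0.1945 0.085 ] [0.6185 0.1926 0.085 ]
roofT [0.7313 0.1174 0.319 ]
roofT [ 0.7517 -0.0421  0.319 ]
roofT [ 0.6061 -0.0587  0.2   ]
roofT [0.584  0.0971 0.2   ]
roofS [ 0.7505 -0.0411  0.319 ]
roofS [0.7311 0.1199 0.319 ]
roofS [0.5882 0.0974 0.2   ]
roofS [ 0.6063 -0.0554  0.2   ]
mouthT [0.6698 0.0289 0.26  ] [array([0.704 , 0.1029, 0.297 ]), array([ 0.7204, -0.0331,  0.297 ]), array([ 0.6356, -0.0446,  0.223 ]), array([0.6192, 0.0904, 0.223 ])]
mouthS [0.6703 0.0286 0.26  ] [array([ 0.7195, -0.0347,  0.297 ]), array([0.7016, 0.1007, 0.297 ]), array([0.6217, 0.0905, 0.223 ]), array([ 0.6382, -0.042 ,  0.223 ])]
knob [ 0.4934 -0.3407  0.135 ] [ 0.4915 -0.3397  0.135 ]
cons [ 0.5193 -0.2606  0.045 ] [ 0.548  -0.3897  0.045 ] [ 0.4449 -0.4088  0.045 ] [ 0.4127 -0.2865  0.045 ] S [ 0.56   -0.3722  0.045 ] [ 0.5324 -0.2533  0.045 ] [ 0.4088 -0.2895  0.045 ]
```

Two-view fits agree to about 2 mm:

| Item | World position (m) | Yaw |
|---|---|---|
| Loose roller | (0.4445, 0.090) | – |
| Mouth | (0.670, 0.029, 0.26) | about 7.3° |
| Knob | (0.4925, -0.340) | console about 13° |

The measured opening width and roof size match the given dimensions. I'm moving above the roller with the jaws along the unit's y.

```bash
python3 -m pendant '[[[-1,1,0,0.0925],[-1,1,0,0.0925],[-1,1,0,0.0925],[-1,1,0,0.0925]]]' 0
python3 -m pendant '[[[-0.43,0.9,0,0],[-0.43,0.9,0,0],[-0.43,0.9,0,0]]]'
python3 -m pendant '[[[-0.43,0.9,0,0],[-0.43,0.9,0,0],[-0.43,0.9,0,0]]]'
python3 -m pendant '[[[-0.43,0.9,0,0],[-0.43,0.9,0,0],[-0.43,0.9,0,0]]]'
python3 -m pendant '[[[-0.43,0.9,0,0],[-0.43,0.9,0,0],[-0.43,0.9,0,0]]]'
python3 -m pendant '[[[-0.43,0.9,0,0],[-0.43,0.9,0,0],[-0.43,0.9,0,0],[-0.43,0.9,0,0],[-0.43,0.9,0,0]]]'
python3 - <<'E'
from h import *
import cv2
s=sense();print(s['tcp_pos'],s['ee_rot'],tool(np.array([.4445,.0897,.11])-s['tcp_pos']))
cv2.imwrite('pics/w1.png',optics.capture('wrist')[:,:,::-1])
E
```

```text
time_s: 0.5
tcp_pos: [0.2579, -0.465, 0.2226]
ee_rot: [[-0.991, -0.132, 0.0], [-0.132, 0.991, 0.002], [-0.0, 0.001, -1.0]]
wrist_force: [-0.1, -0.3, 0.2]
gripper_width: 0.996
gripper_force: 0.0
time_s: 0.8
tcp_pos: [0.2884, -0.3703, 0.2225]
ee_rot: [[-0.991, -0.132, 0.0], [-0.132, 0.991, 0.001], [-0.0, 0.001, -1.0]]
wrist_force: [-0.0, 0.0, 0.3]
gripper_width: 1.001
gripper_force: 0.0
time_s: 1.1
tcp_pos: [0.3202, -0.2761, 0.2227]
ee_rot: [[-0.991, -0.134, 0.001], [-0.134, 0.991, 0.001], [-0.001, 0.0, -1.0]]
wrist_force: [0.1, -0.9, -0.1]
gripper_width: 0.998
gripper_force: 0.0
time_s: 1.4
tcp_pos: [0.352, -0.1815, 0.2228]
ee_rot: [[-0.991, -0.135, 0.001], [-0.135, 0.991, 0.0], [-0.001, 0.0, -1.0]]
wrist_force: [-0.6, 0.3, 0.2]
gripper_width: 1.0
gripper_force: 0.0
time_s: 1.7
tcp_pos: [0.3835, -0.087, 0.2228]
ee_rot: [[-0.991, -0.134, 0.001], [-0.134, 0.991, 0.0], [-0.001, -0.0, -1.0]]
wrist_force: [-0.3, -0.6, 0.6]
gripper_width: 0.999
gripper_force: 0.0
time_s: 2.2
tcp_pos: [0.4124, 0.0036, 0.2222]
ee_rot: [[-0.992, -0.125, -0.001], [-0.125, 0.992, -0.001], [0.001, -0.0, -1.0]]
wrist_force: [0.2, -0.4, -0.7]
gripper_width: 0.998
gripper_force: 0.0
[0.41238903 0.00358871 0.22221279] [[-9.92095329e-01 -1.25481486e-01 -1.12055974e-03]
 [-1.25480949e-01  9.92095884e-01 -5.37695649e-04]
 [ 1.17917355e-03 -3.92836442e-04 -9.99999228e-01]] [-0.428  0.814  1.121]
```

View pics/w1.png

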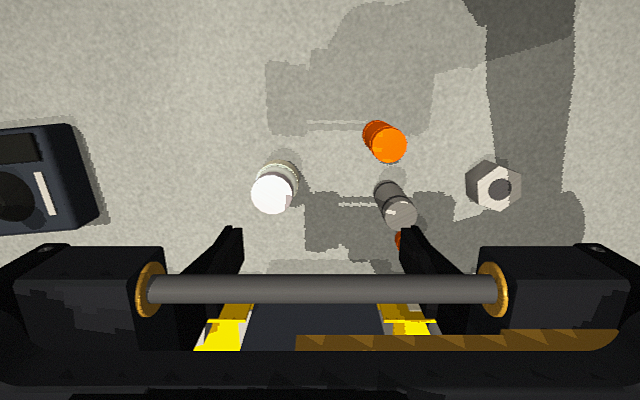

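The wrist view shows the roller's top at about (400,212) and the jar at (272,194). I'll check the roller against the wrist calibration while moving over it.

```bash
python3 -c "
from h import *
print(ray('wrist',400,212,.08),ray('wrist',272,194,.07))"
python3 -m pendant '[[[-0.43,0.81,0.2,0],[-0.43,0.81,0.2,0],[-0.43,0.81,0.2,0],[-0.43,0.81,0.2,0],[-0.43,0.81,0.2,0],[-0.43,0.81,0.2,0]]]'
python3 -c "
from h import *
s=sense();print(s['tcp_pos'],tool(np.array([.4445,.0897,.058])-s['tcp_pos']))"
```

```text
[0.44037948 0.08732466 0.08      ] [ 0.44091148 -0.04429942  0.07      ]
time_s: 2.85
tcp_pos: [0.4447, 0.0895, 0.2029]
ee_rot: [[-0.992, -0.126, 0.0], [-0.126, 0.992, 0.0], [-0.001, 0.0, -1.0]]
wrist_force: [-1.1, -0.4, -0.2]
gripper_width: 1.002
gripper_force: 0.0
[0.44471042 0.08954978 0.20292477] [3.000e-03 1.000e-03 1.449e+00]
```

```bash
python3 -m pendant '[[[0.015,-0.005,0.5,0],[0.015,-0.005,0.9,0],[0.015,-0.005,0.9,0]]]'
python3 -m pendant '[[[0,0,0.3,0],[0,0,0.55,0],[0,0,0.55,0],[0,0,0.55,0]]]'
python3 -m pendant '[[[0,0,0,0],[0,0,0,0],[0,0,0,0],[0,0,0,0],[0,0,0,0],[0,0,0,0],[0,0,0,0],[0,0,0,0]]]' 1
```

```text
time_s: 3.15
tcp_pos: [0.4397, 0.0874, 0.1088]
ee_rot: [[-0.992, -0.125, -0.01], [-0.125, 0.992, -0.005], [0.01, -0.004, -1.0]]
wrist_force: [-1.4, 0.1, -0.1]
gripper_width: 1.003
gripper_force: 0.0
time_s: 3.55
tcp_pos: [0.4448, 0.0904, 0.0593]
ee_rot: [[-0.992, -0.128, 0.002], [-0.128, 0.992, 0.001], [-0.002, 0.0, -1.0]]
wrist_force: [0.3, 0.7, 0.2]
gripper_width: 1.002
gripper_force: 0.0
time_s: 4.35
tcp_pos: [0.4434, 0.09, 0.0575]
ee_rot: [[-0.992, -0.128, -0.0], [-0.128, 0.992, -0.0], [0.0, -0.0, -1.0]]
wrist_force: [-0.4, -0.5, 0.1]
gripper_width: 0.383
gripper_force: 29.9
```

Gripped: the opening reads 33 mm at 30 N. Next I lift and move in front of the mouth.

```bash
python3 -m pendant '[[[0,0,-0.3,0],[0,0,-0.7,0],[0,0,-1,0]]]'
python3 -m pendant '[[[0,0,-0.5,0],[0,0,-1,0],[0,0,-1,0]]]'
python3 -m pendant '[[[0,0,-0.5,0],[0,0,-0.9,0],[0,0,-0.9,0],[0,0,-0.9,0]]]'
python3 -m pendant '[[[-0.3,-0.15,0,0],[-0.6,-0.3,0,0],[-0.9,-0.45,0,0],[-0.97,-0.45,0,0],[-0.97,-0.45,0,0]]]'
python3 -m pendant '[[[-0.3,-0.15,0,0],[-0.6,-0.3,0,0],[-0.9,-0.45,0,0],[-0.97,-0.45,0,0],[-0.97,-0.45,0,0],[-0.97,-0.45,0,0]]]'
python3 - <<'E'
from h import *
import cv2
s=sense();print(s['tcp_pos'],s['wrist_force'],tool(np.array([.6482,.026,.335])-s['tcp_pos']))
a=optics.capture('scene')[140:290,240:440,::-1];b=optics.capture('top')[90:240,220:420,::-1]
cv2.imwrite('pics/c1.png',np.vstack([cv2.resize(i,None,fx=2,fy=2,interpolation=cv2.INTER_CUBIC) for i in(a,b)]))
E
```

```text
time_s: 4.65
tcp_pos: [0.4432, 0.09, 0.1586]
ee_rot: [[-0.992, -0.127, -0.001], [-0.127, 0.992, -0.0], [0.001, -0.0, -1.0]]
wrist_force: [0.4, -0.3, -4.2]
gripper_width: 0.382
gripper_force: 29.9
time_s: 4.95
tcp_pos: [0.447, 0.0915, 0.2643]
ee_rot: [[-0.992, -0.128, 0.014], [-0.128, 0.992, 0.006], [-0.014, 0.004, -1.0]]
wrist_force: [0.7, 0.3, -3.9]
gripper_width: 0.382
gripper_force: 30.0
time_s: 5.35
tcp_pos: [0.4427, 0.0903, 0.3462]
ee_rot: [[-0.992, -0.127, -0.002], [-0.127, 0.992, 0.001], [0.002, 0.001, -1.0]]
wrist_force: [-0.1, -0.1, -4.7]
gripper_width: 0.382
gripper_force: 30.0
time_s: 5.85
tcp_pos: [0.5451, 0.0577, 0.3435]
ee_rot: [[-0.992, -0.126, -0.007], [-0.126, 0.992, -0.002], [0.007, -0.001, -1.0]]
wrist_force: [-0.3, -0.2, -4.0]
gripper_width: 0.384
gripper_force: 30.0
time_s: 6.45
tcp_pos: [0.646, 0.0262, 0.347]
ee_rot: [[-0.992, -0.128, -0.002], [-0.128, 0.992, -0.0], [0.002, 0.0, -1.0]]
wrist_force: [-0.3, -0.3, -3.2]
gripper_width: 0.379
gripper_force: 30.0
[0.64604057 0.02618512 0.34701103] [-0.29619351 -0.32588816 -3.16041181] [-0.021 -0.005  0.12 ]
```

View pics/c1.png

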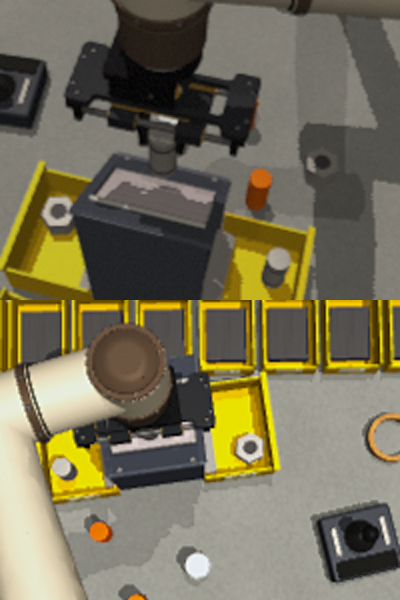

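The roller hangs over the lower half of the opening, centred in y. Now I push in slowly along a slanted path.

```bash
python3 -m pendant '[[[-0.08,0,0.1,0],[-0.08,0,0.22,0],[-0.1,0,0.35,0],[-0.14,0,0.5,0],[-0.18,0,0.65,0],[-0.2,0,0.72,0],[-0.2,0,0.72,0]]]'
python3 -c "
from h import *
s=sense();print(tool(np.array([.670,.0288,.235])+.008*np.array([.992,.127,0])-s['tcp_pos']))"
```

```text
time_s: 7.25
tcp_pos: [0.6662, 0.028, 0.2727]
ee_rot: [[-0.992, -0.127, -0.006], [-0.127, 0.992, -0.001], [0.006, -0.0, -1.0]]
wrist_force: [-2.4, -0.3, -3.8]
gripper_width: 0.38
gripper_force: 30.0
[-0.121  0.004  0.377]
```

```bash
python3 -m pendant '[[[-0.05,0,0.12,0],[-0.1,0,0.24,0],[-0.12,0,0.32,0],[-0.12,0,0.36,0],[-0.12,0,0.36,0],[-0.12,0,0.36,0]]]'
python3 - <<'E'
from h import *
import cv2
s=sense();print(s['tcp_pos'],s['wrist_force'])
a=optics.capture('scene')[140:290,240:440,::-1];b=optics.capture('wrist')[:,:,::-1]
cv2.imwrite('pics/c2.png',np.vstack([cv2.resize(a,(640,480)),b])[100:700])
E
```

```text
time_s: 7.85
tcp_pos: [0.6787, 0.0296, 0.2391]
ee_rot: [[-0.992, -0.127, -0.001], [-0.127, 0.992, -0.0], [0.001, -0.0, -1.0]]
wrist_force: [-1.0, 0.3, -3.7]
gripper_width: 0.384
gripper_force: 30.0
[0.67874304 0.02962437 0.23909142] [-0.98765627  0.32658839 -3.65646831]
```

View pics/c2.png

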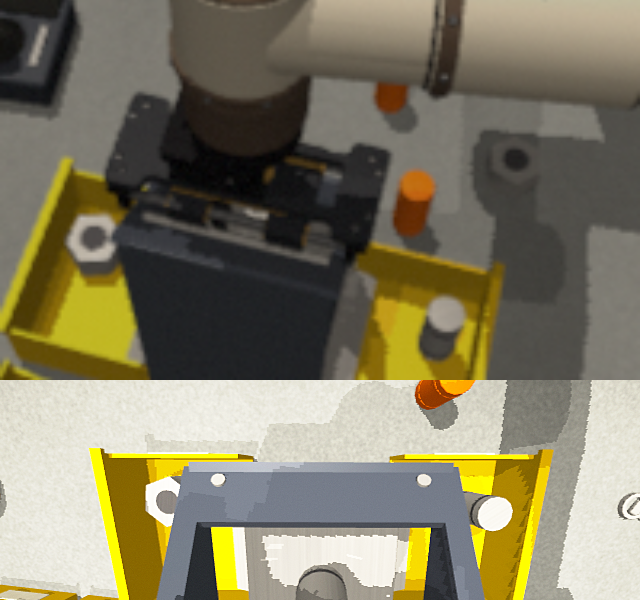

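The roller stands inside the opening with the flap swung in beneath it, and forces are small. I push a little further over for flap angle, then slide down along the slope and release.

```bash
python3 -m pendant '[[[-0.08,0,0,0],[-0.08,0,0,0],[-0.08,0,0,0],[-0.08,0,0,0]]]'
python3 -m pendant '[[[0.1,0,0.06,0],[0.2,0,0.15,0],[0.2,0,0.17,0],[0.2,0,0.17,0]]]'
python3 -m pendant '[[[0,0,0,0],[0,0,0,0],[0,0,0,0],[0,0,0,0]]]' 0.4
python3 - <<'E'
from h import *
import cv2
cv2.imwrite('pics/w3.png',optics.capture('wrist')[:,:,::-1])
E
```

```text
time_s: 8.35
tcp_pos: [0.6873, 0.0307, 0.2401]
ee_rot: [[-0.992, -0.128, 0.001], [-0.128, 0.992, 0.0], [-0.001, -0.0, -1.0]]
wrist_force: [-1.3, -0.3, -2.1]
gripper_width: 0.382
gripper_force: 30.0
time_s: 8.75
tcp_pos: [0.667, 0.0282, 0.2223]
ee_rot: [[-0.992, -0.127, -0.001], [-0.127, 0.992, -0.0], [0.001, 0.0, -1.0]]
wrist_force: [-2.1, -0.7, -3.4]
gripper_width: 0.381
gripper_force: 30.0
time_s: 9.15
tcp_pos: [0.668, 0.0282, 0.2238]
ee_rot: [[-0.992, -0.128, 0.002], [-0.128, 0.992, 0.0], [-0.002, -0.0, -1.0]]
wrist_force: [-1.1, -0.1, 1.4]
gripper_width: 0.583
gripper_force: 0.9
```

View pics/w3.png

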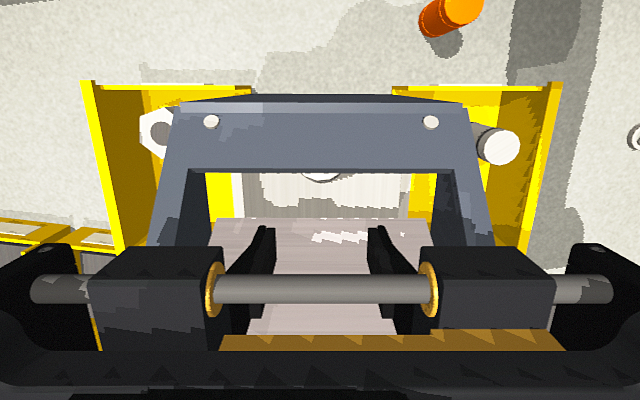

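The roller has dropped through: its end shows at (322,175) below the flap edge, between the open fingers. I withdraw and move to the joystick.

```bash
python3 -m pendant '[[[0,0,-0.15,0],[0,0,-0.3,0],[0,0,-0.5,0],[0,0,-0.75,0],[0,0,-1,0]]]'
python3 -m pendant '[[[0,0,-0.3,0],[0,0,-0.4,0],[0,0,-0.4,0]]]' 1
python3 -m pendant '[[[0.54,-0.97,0,0],[0.54,-0.97,0,0],[0.54,-0.97,0,0]]]'
python3 -m pendant '[[[0.54,-0.97,0,0],[0.54,-0.97,0,0],[0.54,-0.97,0,0]]]'
python3 -m pendant '[[[0.54,-0.97,0,0],[0.54,-0.97,0,0],[0.54,-0.97,0,0]]]'
python3 -m pendant '[[[0.54,-0.97,0.3,-0.05],[0.54,-0.97,0.5,-0.05],[0.54,-0.97,0.8,-0.05],[0.54,-0.97,0.8,-0.05],[0.54,-0.97,0.8,-0.05]]]'
python3 - <<'E'
from h import *
import cv2
s=sense();print(s['tcp_pos'],s['wrist_force'],s['ee_rot'],tool(np.array([.5026,-.384,.115])-s['tcp_pos']))
a=optics.capture('scene')[140:290,210:410,::-1];t=optics.capture('top')[90:240,230:430,::-1];b=optics.capture('wrist')[:,:,::-1]
cv2.imwrite('pics/c3.png',np.hstack([np.vstack([cv2.resize(a,(400,300)),cv2.resize(t,(400,300))]),np.vstack([cv2.resize(b,(400,250)),np.zeros((350,400,3),np.uint8)])]))
cv2.imwrite('pics/w3b.png',b)
E
```

```text
time_s: 9.7
tcp_pos: [0.6677, 0.0281, 0.3236]
ee_rot: [[-0.992, -0.127, 0.001], [-0.127, 0.992, 0.0], [-0.001, -0.0, -1.0]]
wrist_force: [-0.0, -0.5, 0.3]
gripper_width: 0.599
gripper_force: 0.0
time_s: 10.0
tcp_pos: [0.668, 0.0283, 0.3643]
ee_rot: [[-0.992, -0.127, 0.004], [-0.127, 0.992, 0.001], [-0.005, 0.001, -1.0]]
wrist_force: [0.3, 0.1, -0.3]
gripper_width: 0.41
gripper_force: 0.0
time_s: 10.3
tcp_pos: [0.624, -0.0783, 0.3612]
ee_rot: [[-0.992, -0.124, -0.003], [-0.124, 0.992, -0.0], [0.003, -0.0, -1.0]]
wrist_force: [0.2, 0.2, 0.8]
gripper_width: 0.14
gripper_force: 0.0
time_s: 10.6
tcp_pos: [0.5829, -0.1812, 0.3612]
ee_rot: [[-0.992, -0.123, -0.002], [-0.123, 0.992, 0.0], [0.002, 0.0, -1.0]]
wrist_force: [-0.9, -0.4, -0.6]
gripper_width: 0.005
gripper_force: 0.0
time_s: 10.9
tcp_pos: [0.542, -0.284, 0.3609]
ee_rot: [[-0.992, -0.123, -0.002], [-0.123, 0.992, 0.0], [0.002, 0.001, -1.0]]
wrist_force: [0.6, 0.3, -0.4]
gripper_width: 0.001
gripper_force: 0.0
time_s: 11.4
tcp_pos: [0.5025, -0.3839, 0.2812]
ee_rot: [[-0.974, -0.226, -0.003], [-0.226, 0.974, 0.001], [0.003, 0.001, -1.0]]
wrist_force: [0.6, 0.0, 1.3]
gripper_width: 0.004
gripper_force: 0.0
[ 0.50250664 -0.3839235   0.28122657] [0.64316277 0.0322679  1.27681665] [[-9.74184210e-01 -2.25737577e-01 -2.76970856e-03]
 [-2.25740565e-01  9.74187114e-01  8.14346539e-04]
 [ 2.51438577e-03  1.41855911e-03 -9.99995833e-01]] [-0.005 -0.003  1.662]
```

View pics/c3.png

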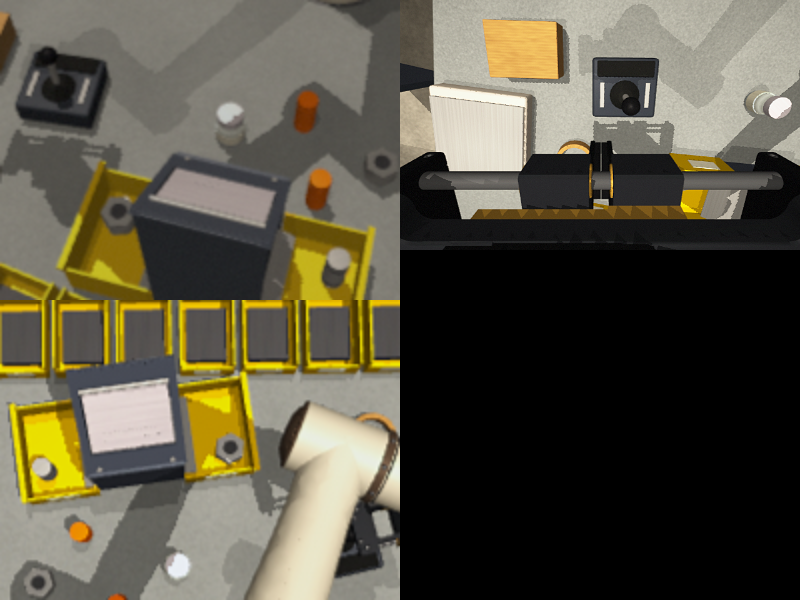

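The flap is shut and the roller is in neither bin, so it is on the pan. The stick is upright; the knob is at about (368,166) in the full wrist picture. I check its position and descend beside it.

```bash
python3 -c "
from h import *
print(ray('wrist',368,166,.135),ray('wrist',(625-400)*1.6,94*1.6,.045))"
python3 -m pendant '[[[0,0,0.5,0],[0,0,0.9,0],[0,0,0.9,0]]]'
python3 -m pendant '[[[0,0,0.4,0],[0,0,0.76,0],[0,0,0.76,0],[0,0,0.76,0],[0,0,0.76,0]]]'
```

```text
[ 0.48652859 -0.34065251  0.135     ] [ 0.48789435 -0.33809176  0.045     ]
time_s: 11.85
tcp_pos: [0.5006, -0.3814, 0.188]
ee_rot: [[-0.974, -0.227, -0.008], [-0.227, 0.974, 0.006], [0.007, 0.007, -1.0]]
wrist_force: [-1.3, 0.0, 0.3]
gripper_width: 0.005
gripper_force: 0.0
time_s: 12.35
tcp_pos: [0.5048, -0.3853, 0.1205]
ee_rot: [[-0.974, -0.227, 0.006], [-0.227, 0.974, -0.004], [-0.005, -0.005, -1.0]]
wrist_force: [0.5, 0.9, 0.8]
gripper_width: 0.007
gripper_force: 0.0
```

```bash
python3 -m pendant '[[[0.02,0.05,0.03,0],[0.02,0.1,0.03,0],[0.02,0.1,0.03,0],[0.02,0.1,0.03,0]]]'
for i in 1; do python3 -m pendant '[[[0,0.05,0,0],[0,0.1,0,0],[0,0.1,0,0],[0,0.1,0,0]]]'; python3 -m pendant '[[[0,0.05,0,0],[0,0.1,0,0],[0,0.1,0,0],[0,0.1,0,0]]]'; done
```

```text
time_s: 12.75
tcp_pos: [0.4984, -0.3748, 0.1141]
ee_rot: [[-0.974, -0.226, 0.001], [-0.226, 0.974, -0.0], [-0.001, -0.001, -1.0]]
wrist_force: [0.0, -0.5, -0.8]
gripper_width: 0.007
gripper_force: 0.0
time_s: 13.15
tcp_pos: [0.496, -0.365, 0.1136]
ee_rot: [[-0.974, -0.226, 0.0], [-0.226, 0.974, -0.0], [0.0, -0.0, -1.0]]
wrist_force: [0.3, -0.9, -0.2]
gripper_width: 0.003
gripper_force: 0.0
time_s: 13.55
tcp_pos: [0.4957, -0.3588, 0.1143]
ee_rot: [[-0.974, -0.226, 0.005], [-0.226, 0.974, -0.006], [-0.004, -0.007, -1.0]]
wrist_force: [2.4, -11.1, -3.3]
gripper_width: 0.008
gripper_force: 5.5
```

```bash
python3 -m pendant '[[[0,0,0,0],[0,0,0,0],[0,0,0,0]]]'; python3 - <<'E'
from h import *
import cv2
s=sense();print(s['wrist_force'],s['moment'],s['tcp_pos'])
b=optics.capture('wrist')[:,:,::-1];t=optics.capture('scene')[130:230,180:313,::-1]
cv2.imwrite('pics/c4.png',np.vstack([cv2.resize(b[60:360,200:520],(640,600))[:300],cv2.resize(t,(640,480),interpolation=cv2.INTER_CUBIC)[:300]]))
E
```

```text
time_s: 13.85
tcp_pos: [0.4957, -0.359, 0.1143]
ee_rot: [[-0.974, -0.226, 0.005], [-0.226, 0.974, -0.006], [-0.004, -0.007, -1.0]]
wrist_force: [2.2, -11.3, -4.6]
gripper_width: -0.0
gripper_force: 5.4
[  2.17860793 -11.30783928  -4.55510869] [-3.36201727 -0.60289108 -0.03585696] [ 0.49570028 -0.35897238  0.11432679]
```

View pics/c4.png

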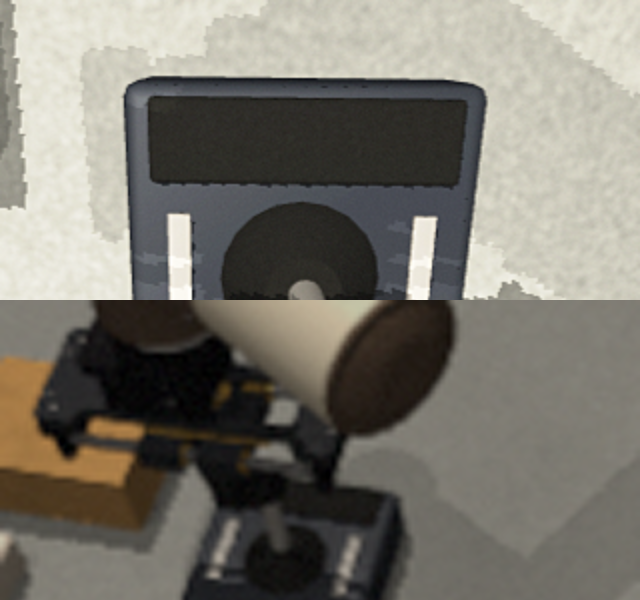

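All ten views are used, so I track the rod numerically from here: I compare its pixels in the wrist picture with the projection at several tilts.

```bash
cat >> h.py <<'E'
import cv2
def proj(n,P):
    c=optics.get_calibration(n);q=c['camera_from_world'][:3,:3]@P+c['camera_from_world'][:3,3];q=c['camera_matrix']@q;return q[:2]/q[2]
def rod(prt=True):
    for n in('wrist','scene'):
        a=optics.capture(n)
        for th in(0,.2,.4):
            print(n,th,[np.round(proj(n,np.array([.490,-.340,.045])+s*np.array([-.226*np.sin(th),.974*np.sin(th),np.cos(th)]))).astype(int).tolist() for s in(.02,.035,.05,.065,.09)])
        g=a.astype(int).mean(2)
        u0,v0=proj(n,np.array([.487,-.335,.085])).astype(int); w=40 if n=='wrist' else 14
        for v in range(v0-w,v0+w,8 if n=='wrist' else 2): print(v,u0-w*2,g[v,u0-w*2:u0+w*2:4 if n=='wrist' else 1].astype(int).tolist())
E
python3 -c "
from h import *
rod()"
```

```text
wrist 0 [[350, 209], [352, 217], [354, 226], [356, 237], [361, 260]]
wrist 0.2 [[356, 208], [362, 216], [370, 226], [379, 236], [397, 258]]
wrist 0.4 [[361, 208], [372, 215], [385, 224], [399, 234], [428, 253]]
177 281 [93, 245, 230, 236, 89, 87, 88, 86, 90, 62, 37, 40, 42, 39, 37, 39, 40, 35, 41, 41, 37, 36, 38, 34, 35, 28, 75, 82, 76, 76, 75, 95, 229, 227, 165, 78, 77, 79, 57, 209]
185 281 [88, 246, 231, 237, 93, 88, 88, 84, 50, 39, 40, 39, 40, 39, 41, 42, 39, 36, 38, 37, 38, 37, 34, 33, 37, 33, 30, 78, 79, 77, 73, 150, 231, 229, 54, 75, 77, 76, 52, 229]
193 281 [89, 246, 249, 231, 85, 85, 84, 88, 36, 35, 36, 43, 37, 41, 39, 44, 41, 43, 45, 42, 42, 32, 39, 34, 34, 30, 30, 82, 76, 78, 76, 252, 226, 245, 70, 82, 78, 67, 157, 222]
201 281 [108, 232, 230, 235, 79, 85, 81, 86, 31, 38, 38, 39, 37, 41, 42, 43, 40, 154, 138, 84, 45, 42, 42, 35, 29, 27, 28, 72, 83, 76, 77, 243, 229, 238, 93, 77, 77, 74, 241, 223]
209 281 [99, 239, 247, 247, 103, 93, 78, 99, 29, 21, 20, 21, 19, 24, 28, 21, 119, 112, 137, 128, 98, 25, 23, 23, 17, 22, 16, 58, 58, 59, 49, 217, 245, 249, 90, 89, 89, 68, 143, 143
[... 3790 characters left out ...]
 122, 124, 125, 117, 106, 85, 51, 57, 71, 114, 145, 117, 64, 61, 59, 47, 16, 14, 17, 14, 16, 17, 16, 16, 16, 13, 12, 8, 15, 16, 15, 16, 34, 52, 59, 74, 118, 141, 109, 52, 65, 61, 47, 29, 16, 14, 24, 49, 66, 87]
186 209 [121, 122, 123, 126, 126, 125, 124, 126, 121, 109, 84, 38, 31, 43, 87, 119, 96, 43, 31, 32, 28, 27, 16, 16, 17, 15, 17, 14, 17, 16, 15, 17, 18, 17, 17, 13, 13, 15, 41, 54, 58, 108, 154, 134, 72, 64, 63, 55, 35, 23, 17, 18, 43, 64, 64, 88]
188 209 [123, 124, 125, 124, 127, 127, 125, 124, 122, 100, 40, 30, 30, 33, 38, 44, 54, 57, 58, 58, 56, 48, 28, 19, 17, 15, 16, 18, 17, 14, 14, 19, 16, 14, 18, 16, 26, 29, 29, 29, 59, 89, 87, 70, 59, 59, 59, 47, 28, 9, 10, 36, 57, 63, 85, 107]
```

```bash
python3 -m pendant '[[[0,0.015,0,0],[0,0.015,0,0],[0,0.015,0,0]]]'; python3 -m pendant '[[[0,0.015,0,0],[0,0.015,0,0],[0,0.015,0,0]]]'; python3 -c "
from h import *
s=sense();print(s['joints'],s['effort'],s['moment'])"
```

```text
time_s: 14.35
tcp_pos: [0.4956, -0.358, 0.1144]
ee_rot: [[-0.974, -0.226, 0.006], [-0.226, 0.974, -0.007], [-0.004, -0.008, -1.0]]
wrist_force: [2.6, -14.3, -5.4]
gripper_width: 0.003
gripper_force: 6.3
time_s: 14.65
tcp_pos: [0.4956, -0.3571, 0.1145]
ee_rot: [[-0.974, -0.226, 0.007], [-0.226, 0.974, -0.008], [-0.005, -0.009, -1.0]]
wrist_force: [3.3, -15.7, -6.2]
gripper_width: 0.006
gripper_force: 7.1
[-20.4572836   25.75514748 -10.46440288   0.37130905 -53.25278896
 -56.68497865] [ 6.61474273e+00 -4.28330040e+01  1.37462658e+01  5.17235510e-01
 -2.36148365e+00 -1.58758083e-02] [-4.3996875  -0.86441079  0.03140018]
```

The stick is barely tilted, yet the resistance is stiff. I back off, then inspect the contact geometry numerically before pushing again.

```bash
python3 - <<'E'
from h import *
s=sense();t=s['tcp_pos'];R=s['ee_rot']
for n in('wrist','scene'):
    a=optics.capture(n).astype(int).mean(2)
    print(n,'tcp',proj(n,t),'tip+-15y',proj(n,t+.015*R[:,1]),proj(n,t-.015*R[:,1]),'20 up',proj(n,t-.02*R[:,2]),'70 up',proj(n,t-.07*R[:,2]),'70up+15',proj(n,t-.07*R[:,2]+.015*R[:,1]),'knob',proj(n,np.array([.49,-.34,.135])))
    if n=='wrist': b=a[195:345:5,270:450:3]
    else: b=a[145:195,200:260]
    for row in b: print(''.join(' .:-=+*#%@'[min(9,int((v/130)**.6*10))] for v in row))
E
python3 -m pendant '[[[0,-0.05,0,0],[0,-0.1,0,0],[0,-0.1,0,0]]]'
python3 -m pendant '[[[0,-0.05,0,0],[0,-0.05,0,0],[0,-0.05,0,0]]]'
```

```text
wrist tcp [321.67512377 242.7992546 ] tip+-15y [348.50482656 242.79491951] [294.84550729 242.80358967] 20 up [321.73609851 261.32212996] 70 up [321.97793349 334.78664329] 70up+15 [364.54223119 334.78000055] knob [357.51786738 259.30092464]
%#%#@@@@-####==========++=+=++++======-#####@@@@*####+@@@@@@
###%@@@@*####-=======+=+++@@%=+++=====-#####@@@@*####+@@@@@@
%%%%@@@@:%%##+======++++#@@@@@=++=-====+=%++@@@@#%%%#@@@@@@@
%%%%@@@@+%%%#%=---------+%%@@@%-=-----+****+@@@@%%%%#@@@@@@@
***+#@@@=+****+----------%%@@@@+-----+*+***+@@@#+++++@@@@@@@
*****@@@=*******--------=+%@@@@%:---+******#@@@=****=@@@@@@@
*****@@@+%%%+-%%++--------%@%%%%%-++****+**%@@@##%%#*@@@@@@@
*****++++++*:::--+-:-::---*%%%@%%%***+***+*@@@@+++*+%@@@@@@@
***********+:::--+--:::=***%=::::.::::-*+++**+++*+++@@@@@@@@
***********-::---+--:::-**-::::::--:::-::*++**#*%#*+@@@@@@@@
***********.::---+---:::*.::::----::---:::*****%%%#*@@@@@@@@
=======-=-==::---=----:============-====-==-========-=:@@@@@
======-=====::-::#----.======-===--=-========-======-==-@@@@
===========-.:---%---::-==-==-=====-=-=============--==-=@@@
-=-===
[... 3943 characters left out ...]
*%#+====-:-
@@@@@@@@@@@@@@@@@@*==============----::-----====+#%%+===--:-
@@@@@@@@@@@@@@@@@%==================----========+*%%***=-::=
@@@@@@@@@@@@@@@@@%==-=======================-=======+*+=-:-=
@@@@@@@@@@@@@@@@@%===-=--==--=====================+====-:--+
@@@@@@@@@@@@@@@@@%*------========================++++==-::-+
time_s: 15.05
tcp_pos: [0.4952, -0.3626, 0.1134]
ee_rot: [[-0.974, -0.225, -0.0], [-0.225, 0.974, 0.0], [0.0, 0.0, -1.0]]
wrist_force: [0.1, -1.5, 0.6]
gripper_width: 0.006
gripper_force: 1.0
time_s: 15.35
tcp_pos: [0.4964, -0.3668, 0.1134]
ee_rot: [[-0.974, -0.226, -0.0], [-0.226, 0.974, 0.0], [0.0, 0.0, -1.0]]
wrist_force: [0.5, -0.7, 0.5]
gripper_width: 0.005
gripper_force: 0.0
```

The wrist map shows the closed fingers meeting the knob, which is only about 5 mm over. A stiff stick suggests the roller leans in the hood and blocks the pan, which is geared to the stick. I rock the stick gently to the correct side and let it spring back.

```bash
for i in 1; do python3 -m pendant '[[[0,0.06,0,0],[0,0.12,0,0],[0,0.13,0,0],[0,0.02,0,0],[0,0.02,0,0],[0,0.12,0,0],[0,0.14,0,0],[0,0.14,0,0]]]'|grep -E 'tcp|wrist|time'; python3 -m pendant '[[[0,-0.12,0,0],[0,-0.12,0,0],[0,-0.12,0,0],[0,0,0,0],[0,0.01,0,0],[0,0.01,0,0],[0,0.02,0,0],[0,0.02,0,0]]]'|grep -E 'tcp|wrist|time';python3 -m pendant '[[[0,-0.12,0,0],[0,-0.12,0,0],[0,0,0,0],[0,0.02,0,0],[0,-0.12,0,0],[0,0,0,0],[0,0.03,0,0],[0,0.03,0,0]]]'|grep -E 'tcp|wrist|time'; done
```

```text
time_s: 16.15
tcp_pos: [0.4949, -0.3556, 0.1143]
wrist_force: [1.6, -12.7, -4.5]
time_s: 16.95
tcp_pos: [0.4927, -0.3513, 0.1133]
wrist_force: [1.0, -3.0, -0.5]
time_s: 17.75
tcp_pos: [0.4927, -0.3493, 0.1141]
wrist_force: [1.3, -2.4, 1.0]
```

Freed: the stick now follows at about 2.5 N, in line with its spring. I go on leaning it over.

```bash
python3 -m pendant '[[[0,0.04,0,0],[0,0.08,0,0],[0,0.12,0,0],[0,0.12,0,0]]]'|grep -E 'tcp|wrist|time'; python3 -m pendant '[[[0,0.03,0,0],[0,0.05,0,0],[0,0.05,0,0],[0,0.05,0,0]]]'|grep -E 'tcp|wrist|time'
```

```text
time_s: 18.15
tcp_pos: [0.4901, -0.3381, 0.1136]
wrist_force: [1.6, -7.3, -0.6]
time_s: 18.55
tcp_pos: [0.4891, -0.3339, 0.1132]
wrist_force: [1.7, -9.1, -2.6]
```

```bash
python3 -m pendant '[[[0,0.02,0,0],[0,0.04,0,0],[0,0.055,0,0],[0,0.055,0,0]]]'|grep -E 'tcp|wrist|time'; python3 -m pendant '[[[0,0.01,0,0],[0,0.015,0,0],[0,0.015,0,0]]]'|grep -E 'tcp|wrist|time'
```

```text
time_s: 18.95
tcp_pos: [0.4877, -0.3289, 0.1123]
wrist_force: [3.3, -11.8, -7.0]
time_s: 19.25
tcp_pos: [0.4873, -0.3277, 0.112]
wrist_force: [3.6, -13.3, -9.4]
```

```bash
python3 -m pendant '[[[0,0,0,0],[0,0,0,0],[0,0,0,0],[0,0,0,0]]]'|grep -E 'tcp|wrist|time'; python3 - <<'E'
from h import *
a=optics.capture('wrist').astype(int).mean(2)
P=np.array([.490,-.3375,.045])
for th in(.3,.38,.42,.45): print(th,[proj('wrist',P+s*np.array([-.226*np.sin(th),.974*np.sin(th),np.cos(th)])).round().tolist() for s in(.02,.03,.04,.05,.06,.09)])
s=sense();R=s['ee_rot'];t=s['tcp_pos'];print('tip',proj('wrist',t),proj('wrist',t+.009*R[:,1]))
print(315,300)
for row in a[180:250:3,300:460:2]: print(''.join(' .:-=+*#%@'[min(9,int((v/130)**.6*10))] for v in row))
E
```

```text
time_s: 19.65
tcp_pos: [0.4874, -0.3278, 0.1121]
wrist_force: [3.1, -12.1, -9.2]
0.3 [[316.0, 212.0], [320.0, 217.0], [324.0, 223.0], [329.0, 229.0], [335.0, 236.0], [354.0, 261.0]]
0.38 [[318.0, 211.0], [323.0, 216.0], [329.0, 222.0], [335.0, 228.0], [342.0, 234.0], [367.0, 258.0]]
0.42 [[319.0, 211.0], [325.0, 216.0], [331.0, 221.0], [338.0, 227.0], [346.0, 234.0], [373.0, 257.0]]
0.45 [[320.0, 211.0], [326.0, 216.0], [333.0, 221.0], [340.0, 227.0], [348.0, 233.0], [378.0, 256.0]]
tip [321.6640926  242.78441109] [337.76271211 242.78255431]
315 300
=======+===========-##########*@@@@@@=#######*@@@@@@@@@@@@@@@@@@@@@@@@@@@@@@@@@@
+==+=+===============#########*@@@@@@*######**@@@@@@@@@@@@@@@@@@@@@@@@@@@@@@@@@@
++===================+########*@@@@@@*######*+@@@@@@@@@@@@@@@@@@@@@@@@@@@@@@@@@@
+==+=================-*#######*@@@@@@#######*+@@@@@@@@@@@@@@@@@@@@@@@@@@@@@@@@@@
+++++=+================#######*@@@@@@#######*=@@@@@@@@@@@@@@@@@@@@@@@@@@@@@@@@@@
++++++=++========-=====#######*@@@@@@#######*=@@@@@@@@@@@@@@@@@@@@@@@@@@@@@@@@@@
+++=++++++============-########@@@@@@#######*+@@@@@@@@@@@@
[... 699 characters left out ...]
*+@@@@@@+*+++*+++@@@@@@@@@@@@@@@@@@@@@@@@@@@@@@@@@@@
==-.:::---:. .:-.:.*@%%%%%***++     :=****++#@@@@@@@@@@@@@@@@@@@@@@@@@@@@@@@@@@@
==-::::--------::::=@@@%%@=.::::--::-::::+*+#@@@@@@@@@@@@@@@@@@@@@@@@@@@@@@@@@@@
--::::----------.:::@@@@*.-:::::-::-::-:-::=%@@@@@@@@@@@@@@@@@@@@@@@@@@@@@@@@@@@
*+::::-:--==----:::.@@@ :::::-:-:-:-:-::--::.@@@@@@@@@@@@@@@@@@@@@@@@@@@@@@@@@@@
*+::::-----=----..:.#%.::-:::-:--:-:---:::::-.%@@@@@@@@@@@@@@@@@@@@@@@@@@@@@@@@@
*+.::::----=----::::* :::::---:--:::-:--:::::: %@@@@@@@@@@@@@@@@@@@@@@@@@@@@@@@@
=--:::----==----:::---===-=-=-=-===-====--==---=++++++=+++==**++**@@@@@@@@@@@@@@
===::------=-----:.-=======-=-=-=============-===================-+@@@@@@@@@@@@@
```

The rod and knob fit gives about 0.38 rad, which is borderline, so I push 2 to 3 mm more and hold.

```bash
python3 -m pendant '[[[0,0.01,0,0],[0,0.02,0,0],[0,0.025,0,0],[0,0.025,0,0]]]'|grep -E 'tcp|wrist|time'; python3 - <<'E'
from h import *
a=optics.capture('wrist').astype(int).mean(2)
P=np.array([.490,-.3375,.045])
for th in(.38,.42,.45): print(th,[proj('wrist',P+s*np.array([-.226*np.sin(th),.974*np.sin(th),np.cos(th)])).round().tolist() for s in(.02,.03,.04,.05,.09)])
for row in a[201:246:3,300:410:2]: print(''.join(' .:-=+*#%@'[min(9,int((v/130)**.6*10))] for v in row))
E
```

```text
time_s: 20.1
tcp_pos: [0.4868, -0.3255, 0.1118]
wrist_force: [2.9, -14.6, -10.7]
0.38 [[315.0, 211.0], [320.0, 216.0], [326.0, 222.0], [332.0, 228.0], [363.0, 259.0]]
0.42 [[316.0, 211.0], [322.0, 216.0], [328.0, 222.0], [335.0, 228.0], [369.0, 257.0]]
0.45 [[317.0, 211.0], [323.0, 216.0], [330.0, 221.0], [337.0, 227.0], [373.0, 256.0]]
++++=====+=======-====#######@@@@@@*######*+@@@@@@@@@@@
+++=@@@@@%+==========+#%%%###@@@@@@+######*+@@@@@@@@@@@
+=+@@@@@@@@%=--=-----=%***=#*@@@@@@=#+++=#==@@@@@@@@@@@
+=@@%@@@@%%@@%------:*****+**@@@@@@=+++++++=@@@@@@@@@@@
+++@@@@@@@@@%%%%-----********@@@@@%+******+=@@@@@@@@@@@
+++=%%@@@@@@@@%%%#--********+@@@@@@******+++@@@@@@@@@@@
-----=@@@@@@@@@%%%%#*****+**+@@@@@#******++*@@@@@@@@@@@
--=---:%@@@@@@@@@@@%%#**+****@@@@@***+++*++#@@@@@@@@@@@
---:-----@@@@@@@+-*@%%%#+****@@@@@*******++%@@@@@@@@@@@
==---::----+:.:-:::*@@%%%#**+-  ::::.:=**++@@@@@@@@@@@@
==-.:::----:-:-::::=@@@%%%.:::::-:::::::::+@@@@@@@@@@@@
--:.:::----=----::::@@@@ :::-::-::::::--:::+@@@@@@@@@@@
+=::::-:---=----::: @@%.:-:::::-:---:::--::: @@@@@@@@@@
*+..::-----=----:::.#%.--:::::-::::--:--:::::.%@@@@@@@@
*+::::-----=:---.:::=::::::-::-::-----::------ @@@@@@@@
```

```bash
python3 -m pendant '[[[0,0.008,0,0],[0,0.008,0,0],[0,0.008,0,0],[0,0.008,0,0],[0,0.008,0,0],[0,0.008,0,0],[0,0.008,0,0],[0,0.008,0,0]]]'|grep -E 'tcp|wrist|time';python3 -m pendant '[[[0,0,0,0],[0,0,0,0],[0,0,0,0],[0,0,0,0],[0,0,0,0],[0,0,0,0],[0,0,0,0]]]'|grep -E 'tcp|wrist|time'
python3 - <<'E'
from h import *
# look for a steel roller in left bin: compare with scene0
a=optics.capture('scene');b=cv2.imread('pics/scene0.png')[:,:,::-1]
d=cv2.absdiff(a,b).max(2);ys,xs=np.where(d[240:320,340:400]>40);print(len(xs),(xs.min()+340,xs.max()+340,ys.min()+240,ys.max()+240) if len(xs) else '')
g=a.astype(int)
for v in range(246,314,2): print(v,''.join('Y' if p[0]-p[2]>60 else '#' if p.mean()<70 else 'o' if p.mean()>95 else '+' for p in g[v,340:400]))
E
```

```text
time_s: 20.95
tcp_pos: [0.4868, -0.3249, 0.1118]
wrist_force: [3.9, -15.3, -11.8]
time_s: 21.65
tcp_pos: [0.4868, -0.3249, 0.1118]
wrist_force: [3.3, -14.7, -11.0]
518 (np.int64(362), np.int64(399), np.int64(240), np.int64(294))
246 oooo+#######YYYooooooooooo++++++++++oooooooooooooooooooooooo
248 oooo########+YYYYYYYYYYYooo++++++++++ooooooooooooooooooooooo
250 ooo#########YYYYYYYYYYYYYYYYYYYYo+++oooooooooooooooooooooooo
252 ooo+#######+YYYYYYYYYYYYYYY+ooooooYYYYYYoooooooooooooooooooo
254 #+#########+YYYYYYYYYYYYYY+oooooooooooYYYYYYYYYYooooooYYYYoo
256 #########++oo++YYYYYYYYYYY+ooooooooooo+YYYYYYYYYYYYYYYYYYYoo
258 ########++++++ooo+YYYYYYY##++oooooooo+YYYYYYYYYYYYYYYYYYYooo
260 ########++++++ooooYYYYYYY+##++o+++++##YYYYYYYYYYYYYYYYYYYooo
262 #######++++++++ooYYYYYYYY++++########YYYYYYYYYYYYYYYYYYYYooo
264 #######+++++++++oYYYYYYY++++++++++++YYYYYYYYYYYYYYYYYYYYoooo
266 ######++++++++++YYYYYYYY++++++++++++YYYYoooooYYYYYYYYYYYoooo
268 ######++++++++++YYYYYYY+++++o+++++#YYYooooooooooYYYYYYYYoooo
270 #####++++++++++YYYYYYYY++++++++++#+YYooooooooooooYYYYYYooooo
272 #####++++++++++YYYYYYY
[... 638 characters left out ...]
YYYYYYYYYYYYYYYYYYYYYYYYYYYYYYYYYYYYYYYYY+++oooooo
294 #+++++++++YYYYYYYYYYYYYYYYYYYYYYYYYYYYYYYYYYYYYYYYY+++oooooo
296 #++++++++YYYYYYYYYYYYYYYYYYYYYYYYYYYYYYYYYYYYYYYYYY++ooooooo
298 +++++++++YYYYYYYYYYYYYYYYYYYYYYYYYYYYYYYYYYYYYYYYYo+++oooooo
300 YYY+++++YYYYYYYYYYYYYYYYYYYYYYYYYYYYYYYYYYYYYYYYYY+++ooooooo
302 YYYYYYYYYYYYYYYYYYYYYYYYYYYYYYYYYYYYYYYYYYYYYYYYYY+++ooooooo
304 YYYYYYYYYYYYYYYYYYYYYYYYYYYYYYYYYYYYYYYYYYYYYYYYY+++oooooooo
306 YYYYYYYYYYYYYYYYYYYYYYYYYYYYYYYYYYYYYYYYYYYYYYYYY+++oooooooo
308 YYYYYYYYYYYYYYYYYYYYYYYYYYYYYYYYYYYYYYYYYYYYYYYYY+++oooooooo
310 +++++++YYYYYYYYYYYYYYYYYYYYYYYYYYYYYYYYYYYYYYYYY+++ooooooooo
312 +++++++++++++++YYYYYYYYYYYYYYYYYYYYYYYYYYYYYYYYY+++ooooooooo
```

The maps show two rollers in the left bin: the sample near (383,270) and the new one near (371,256). I ease the stick back slowly and lift away.

```bash
python3 -m pendant '[[[0,-0.05,0,0],[0,-0.1,0,0],[0,-0.16,0,0],[0,-0.22,0,0],[0,-0.28,0,0],[0,-0.34,0,0],[0,-0.4,0,0],[0,-0.46,0,0]]]'|grep -E 'tcp|wrist|time';python3 -m pendant '[[[0,-0.1,0,0],[0,-0.16,0,0],[0,-0.16,-0.2,0],[0,-0.16,-0.6,0],[0,-0.16,-1,0],[0,-0.16,-1,0]]]'|grep -E 'tcp|wrist|time'
python3 -m pendant '[[[0,-0.3,-0.3,0],[0,-0.5,-0.5,0],[0,-0.5,-0.5,0],[0,-0.5,-0.5,0],[0,-0.5,-0.5,0],[0,-0.5,-0.5,0],[0,-0.5,-0.5,0],[0,-0.5,-0.5,0]]]'|grep -E 'tcp|wrist|time'
python3 - <<'E'
from h import *
f=lambda p:cv2.imread(p)[:,:,::-1]
for n in('scene','top'):
    a=optics.capture(n);d=cv2.absdiff(a,f(f'pics/{n}0.png')).max(2)
    for nm,P in(('knob',[.4905,-.34,.135]),('flap',[.670,.029,.26]),('coup',[.416,.2087,.035]),('jar',[.441,-.0435,.07]),('or1',[.503,.128,.08]),('or2',[.375,.0645,.08]),('roller0',[.4445,.09,.08]),('sample',[.6185,.1935,.085])):
        u,v=proj(n,np.array(P)).round().astype(int);print(n,nm,(u,v),'median diff',np.median(d[v-5:v+6,u-5:u+6]),'max',d[v-5:v+6,u-5:u+6].max())
    u,v=proj(n,np.array([.66,.17,.05])).round().astype(int)
    for row in a[v-36:v+30:2,u-35:u+30].astype(int): print(''.join('Y' if p[0]-p[2]>60 else '#' if p.mean()<70 else 'o' if p.mean()>95 else '+' for p in row))
E
```

```text
time_s: 22.5
tcp_pos: [0.4954, -0.3661, 0.1123]
wrist_force: [0.0, -0.4, -0.6]
time_s: 23.1
tcp_pos: [0.5028, -0.3846, 0.2205]
wrist_force: [-0.4, -0.2, -0.1]
time_s: 23.9
tcp_pos: [0.5112, -0.4307, 0.2633]
wrist_force: [-0.1, 0.4, 0.7]
scene knob (np.int64(233), np.int64(168)) median diff 5.0 max 33
scene flap (np.int64(318), np.int64(237)) median diff 3.0 max 5
scene coup (np.int64(401), np.int64(221)) median diff 37.0 max 61
scene jar (np.int64(325), np.int64(196)) median diff 76.0 max 82
scene or1 (np.int64(370), np.int64(228)) median diff 4.0 max 68
scene or2 (np.int64(364), np.int64(189)) median diff 4.0 max 48
scene roller0 (np.int64(364), np.int64(209)) median diff 65.0 max 95
scene sample (np.int64(379), np.int64(269)) median diff 37.0 max 147
ooooooooooooo+#######YYYYYYYooooooo+++++++++++ooooooooooooooooooo
ooooooooooooo########YYYYYYYYYYYYYYYYo+++++++oooooooooooooooooooo
oooooooooooo########+YYYYYYYYYYYYYYYYYYYYYYoooooooooooooooooooooo
######++oooo########+YYYYYYYYYYYYYYYoooooooooYYYYYYYYooooooooooYY
##################++++YYYYYYYYYYYYY+oooooooooooYYYYYYYYYYYYYYoYYY
#######
[... 3830 characters left out ...]
ooo+YYYYYYYYYYYYYYYYYY++++++++++++++++++
ooooooooooooooYYYYYoooooooooo#+YYY++++++#YYYYYY++++++++o+++++++++
ooooooooooooooYYYYYooooooooo###YY++++oo++#YYYYYY++++++ooo+++++++o
oooooooooooooooYYYYYYYoooo##++#YY#++++#++#YYYYYY+++ooooooo++++###
oooooooooooooooYYYYYYYYYYY++YYYYoooooooo+YYYYYYYooo##############
oooooooooooooooYYYYYYYYYYYYYYYYYoooooooooYYYYYYYYooo+############
oooooooooooooooYYYYYYYYYYYYYYYYYoooooooooYYYYYYYYooYYYY##########
ooooooooooooooooYYYYYYYYYYYYYYYYYoooooooYYYYYYYYYYYYYYYYooooooooo
ooooooooooooooooYYYYYYYYYYYYYYYYYYYYYYYYYYYYYYYYYYYYYYYYooooooooo
ooooooooooooooooYYYYYYYYYYYYYYYooooooooooo+oooooooooooooooooooooo
oooooooooooooooooYYYoYYYYYYYooooooooooooooooooooooooooooooooooooo
```

```bash
python3 - <<'E'
from h import *
u,v=proj('top',np.array([.66,.17,.05])).round();print(u,v)
e=np.array([[.992,.127],[-.127,.992]]);o=np.array([.670,.0288])+.0045*e[0]
for z in(.04,.085):
    p=ray('top',u-35+36.3,v-36+55,z);print('top face',z,p,'unit',e@(p[:2]-o))
u,v=proj('scene',np.array([.66,.17,.05])).round()
p=ray('scene',u-35+40.5,v-36+9.5,.085);print('scene',p,e@(p[:2]-o))
s=sense();print(s['wrist_force'],s['time_s'])
E
```

```text
259.0 163.0
top face 0.04 [0.59048451 0.16577036 0.04      ] unit [-0.065985    0.14597306]
top face 0.085 [0.58553449 0.15960125 0.085     ] unit [-0.07167889  0.14048196]
scene [0.59073228 0.16084471 0.085     ] [-0.06636477  0.14105536]
[-0.00350061  0.35907833 -0.93499066] 24.0
```

```bash
python3 -c "
from station import r
print(r.finish_job())"
```

```text
the job is handed in; nothing more can be done
None
```

The job is handed in: the steel roller went in through the flap, tipped out into the left bin beside the matching roller, and the flap is shut and the stick upright by image comparison. The stick was held at an estimated 0.41 rad for about 1.5 s, but the lean was never measured directly and no result came back.

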